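# Dock a tube rack: cam to its low point, then slide home

### The job

Dock the rack of sample tubes at the reader: first turn the eccentric cam round by its finger peg to its low point, so that its narrow side faces the slide's roller (the peg then points straight away from the slide), and only then push the slide forward by its upright end plate until it is fully home against its stops. Just push with the fingertips: do not lift the rack off the slide, and leave everything else on the bench where it stands. Finish with the hand clear.

Things in the scene. Friction and masses are not known exactly. Their poses are not given: they have to be found in the camera images.
- fixture: The docking fixture, fixed to the bench: grey base plate 345 x 130 mm, 12 mm thick, and a white reader box 55 x 30 x 70 mm high on its +y side (x -35..+20, y +77..+107 mm). Origin on the bench surface (z = 0); its +x axis is the slide's forward direction, z up. The plate spans x -145..+200, y -65..+65 mm. Place and yaw vary.
- slide (a joint): Travel of the aluminium slide (108 x 70 mm, carries the rack) along the fixture's +x, in m: 0 fully back (at the start), 0.050 fully home on its stops. Stays where it is left; about 3 N of friction plus 8 N per m/s; 0.67 kg with the rack. A cam not at its low point stops the slide's roller short of home (at about 0.016 when the cam's high point faces it).
- push_face (a point): Centre of the flat back face (looking along the fixture's -x) of the slide's upright end plate: the face to push, 60 mm above the bench. The plate is 70 mm wide, 8 mm thick and stands 23 to 88 mm above the bench. At home it is 50 mm further along +x than at slide 0. The space behind it is free.
- roller (a point): Centre of the follower roller (diameter 20 mm, 22 mm above the bench) at the tip of the low arm (below 31 mm) that sticks out of the slide's front; it moves with the slide, on the straight line from the push face to the cam pivot.
- cam (a joint): Angle of the cam about its upright pivot, in rad, counter-clockwise from above: 0 = peg and high point face the roller (fixture's -x), +pi or -pi = low point faces the roller (peg to the fixture's +x). Turns either way without end stops; starts between -1.9 and 1.9. Stays where it is left: friction 0.22 N m (6 N at the peg). The slide comes home when the cam is within 0.35 rad of low.
- cam_pivot (a point): Top centre of the cam's pivot bolt (18 mm across, top 35 mm above the bench), at x +130 mm, y 0 of the fixture. The cam is a steel disc of 80 mm diameter, 15 to 29 mm above the bench, its centre 18 mm off the pivot on the peg's side: the rim is 58 mm from the pivot at the high point (peg side), 22 mm at the low point (opposite).
- cam_peg (a point): Top centre of the upright black finger peg on the cam: 16 mm diameter, standing 29 to 77 mm above the bench, 38 mm from the pivot axis, in the direction of the cam's high point. Push it sideways to turn the cam.
- rack_mid (a point): Centre of the small green rack with eight short capped tubes, loose in the slide's pocket: 90 x 50 mm, 66 mm high over the caps, caps' top 95 mm above the bench; this point is 33 mm above its underside, 62 mm above the bench. About 0.22 kg. It rides along with the slide; not to be lifted.
- vial: Bystander: small amber vial, 26 mm diameter, 60 mm high, standing beside the fixture. Origin under its centre.
- marker: Bystander: marker pen lying on the bench beside the fixture, 110 mm long along its x, 12 mm thick. Origin under its middle.
- dishes: Bystander: stack of three clear dishes, 60 mm diameter, 42 mm high, beyond the cam end of the fixture. Origin under its centre.
- beaker: Bystander: glass beaker, 60 mm diameter, 75 mm high, to the robot's left. Origin under its centre.
- spare_rack: Bystander: long green tube rack with one row of tubes, 210 x 75 mm, 80 mm high, to the left. Origin under its centre, x along its length.
- wash_bottle: Bystander: white plastic bottle, 64 mm diameter, 160 mm high, to the robot's right. Origin under its centre.
- tip_box: Bystander: grey box with a clear lid, 124 x 89 mm, 65 mm high, to the right. Origin under its centre.
Things that resemble listed ones, but are neither listed nor needed, are in the scene too. Leave any blue look-alike of the part that bears rack_mid alone.

How it is judged (in metres and radians):
On the way, in this order (a step that is already met when the one before it is completed fails the run):
1. the cam is at its low point (within 0.35 rad) while the slide is still back (less than 20 mm forward) (x of cam_peg in the frame of fixture above 0.1657 m and value of joint slide below 0.02 m), for 0.2 s.
2. the slide has been pushed fully home (within 3 mm) (x of cam_peg in the frame of fixture above 0.1657 m and value of joint slide above 0.047 m), for 0.2 s.
At the end, for the whole second after the job is handed in: The cam's low point faces the roller within 0.35 rad, the slide is home within 3 mm, and the rack is at rest, upright (0.1 rad) and seated in the slide's pocket (all of step 2 and height (world z) of rack_mid below 0.068 m and angle between rack_mid's own z axis and vertical below 0.1 rad and x of rack_mid in the frame of fixture above -0.014 m and linear speed of rack below 0.01 m/s); the robot touches nothing.
It fails at once if the rack is lifted off the slide or tipped (more than 12 mm or 0.25 rad) (height (world z) of rack_mid above 0.074 m or angle between rack_mid's own z axis and vertical above 0.25 rad).
It fails at once if one of the other things on the bench is disturbed (moved more than 25 mm) (distance of any of vial, marker, dishes, beaker, spare_rack, wash_bottle, tip_box from where it was at the start of the episode above 0.025 m).
It also fails if it takes over 58 s, if anything falls off the work surface, if the arm or the gripper's body presses on something with over 40 N, if the wrist force passes 120 N, or if a joint passes its speed limit or range.

### The arm

A 7-joint arm with a two-finger parallel gripper is mounted at the origin on the work surface. World frame = base frame: x ahead of the robot, y to its left, z up, the work surface at z = 0. Lengths are in mm, angles in rad, forces in N, time in s.
With the tool pointing down it reaches from about 425 to 925 mm from the base axis. Payload 6.8 kg.
Tool frame: the origin (TCP) lies on the centre line of the jaws, within the pads' length; the fingertips stand 25 mm ahead of it and the grasp point (between the pads) lies 6 mm ahead of it (ctrl.tips_ahead is the distance from the TCP to the fingertips, in mm); z points along the fingers, y is the direction in which the jaws open and shut (so a half turn about z gives the same grasp; the last joint's range is limited). The gripper opens to 88 mm and grips with 3 to 60 N. Pads are 20 mm wide; open, the fingers measure 115 mm over their backs; the gripper's body (75 mm by 178 mm) begins 61 mm behind the grasp point.
Start: joints at [-1.325, 0.477, 0.022, 1.555, -0.011, 1.109, -0.083], TCP at [233.861, 633.211, 247.664] pointing down, gripper open.
Joint ranges: [-2.96, 2.96], [-0.34, 2.1], [-1.41, 1.46], [0.24, 2.44], [-1.37, 4.51], [0.17, 1.92], [-2.96, 2.96]. Speed limits (rad/s): [2.39, 2.39, 3.14, 3.14, 3.14, 3.14, 3.14].

### API

Orientations are given as a unit quaternion [x, y, z, w].
In Python, from workcell import readout, imaging, ctrl gives the robot as it stands. The module is installed in compiled form; this text tells all that it offers.
- The arm moves only by the tool step_arm, never from a script. Its argument "steps" is text: rows parted by semicolons, each of 4 numbers parted by spaces: the shift along the world's x, y, z in m, then the turn about the world's z in rad. In form: x y z turn; .... A call has 1 to 12 rows; each row shifts and turns the pose as measured when the row begins; what a row does not reach is not made up. A row lasts 1/10 s, in which the tool goes at most 50 mm and 8.59 degrees, less where a joint would pass 70% of its speed; a pose out of reach is approached as far as the arm can. A call with a gripper value outside its range is refused whole. "claw" is the finger opening in m, from 0 to 0.0878, set as the call begins (left out, the last holds). The fingers move at their own pace and stop on an object; the grip force is fixed at half the most. Time passes only in rows, so rows that do not move let the fingers close. It gives the time, the measured TCP pose, the force and the opening at its end, in the units of the state.
- readout.state(): the state, without advancing time (a new reading comes with each control period).
- imaging.capture(name): name is "side" or "top" or "wrist"; returns the picture (400x640x3 uint8, red, green, blue); there is no depth.
- imaging.camera_model(name): a dict with "mtx" (3x3 intrinsics, pixels), "pose" (4x4, takes a point from camera to world coordinates); the wrist camera has in their place "hand_eye" (4x4, takes a point from camera to tool coordinates, whose origin is the TCP and whose axes are the flange's). Camera axes: x right, y down, z forward; pixel columns grow to the right and rows downward; lengths in mm; the calibration is good to about 2 mm. A picture is of the moment at which its call begins: read the wrist's pose just before it. camera_model takes no time and is no camera call.
- ctrl.job_done(): hands the job in, once; it reports no verdict.
The state is a dict: "clock": time; "joints": joint angles; "joint_velocities": joint speeds; "tau": joint torques, N m; "eef_pos": TCP position; "tool_rot": TCP orientation; "contact_force": force on the tool from outside, world axes, zero at the start; "moment": the same for the moment, N m; "gripper_width": opening from 0.0 (shut) to 1.0 (fully open).
Only numpy, scipy, OpenCV 4.12 (cv2) and the standard library are available. Lean on these libraries where they do the work, as an engineer would, in place of code of your own. Each camera call takes 0.05 s, during which the arm holds its last target.

## Working session

There is one attempt and no reset: what is moved stays moved. The work goes in short steps, Python scripts to look and compute and a tool call to move; the robot and the scene stay as the last step left them, time stands still between calls to the robot, and variables do not carry over. Pictures are saved under pics/ and viewed, and the job is handed in when it is done.

Besides the shell and the picture viewer there is one more tool, called as a command line: name --argument value ..., lists and objects as JSON in quotes. step_arm: Moves the arm, as the interface text tells. Its arguments: {"type":"object","properties":{"steps":{"type":"string"},"claw":{"type":"number"}},"required":["steps"]}

```bash
mkdir -p pics
python3 - <<'E'
from workcell import readout, imaging, ctrl
import cv2
s=readout.state();print(s['clock'],s['eef_pos'],s['tool_rot'],s['contact_force'],s['gripper_width'],ctrl.tips_ahead)
for n in ['side','top']:
    cv2.imwrite(f'pics/{n}0.png',imaging.capture(n)[:,:,::-1]); print(n,imaging.camera_model(n))
E
```

```text
0.0 [233.68903868 632.66488822 246.69872019] [ 1.75948923e-01  9.84398882e-01 -9.00357915e-04 -7.94695086e-05] [ 0.00490472 -0.35775061 -1.19016081] 1.0012063668380937 25.0
side {'mtx': array([[377.94876206,   0.        , 311.488822  ],
       [  0.        , 377.94876206, 196.89680696],
       [  0.        ,   0.        ,   1.        ]]), 'pose': array([[ 9.71053742e-01, -1.87544577e-01,  1.47924514e-01,
         3.91999117e+02],
       [-2.38612366e-01, -7.33384762e-01,  6.36561803e-01,
        -7.26746541e+02],
       [-1.08981301e-02, -6.53432339e-01, -7.56906473e-01,
         9.58630538e+02],
       [ 0.00000000e+00,  0.00000000e+00,  0.00000000e+00,
         1.00000000e+00]])}
top {'mtx': array([[391.80537742,   0.        , 318.83475559],
       [  0.        , 391.80537742, 206.61071463],
       [  0.        ,   0.        ,   1.        ]]), 'pose': array([[ 1.58322465e-02, -9.97414816e-01,  7.00929712e-02,
         4.65042257e+02],
       [-9.99852153e-01, -1.62633156e-02, -5.58352990e-03,
         6.25054324e+00],
       [ 6.70903957e-03, -6.99942084e-02, -9.97524837e-01,
         1.29847470e+03],
       [ 0.00000000e+00,  0.00000000e+00,  0.00000000e+00,
         1.00000000e+00]])}
```

View pics/side0.png

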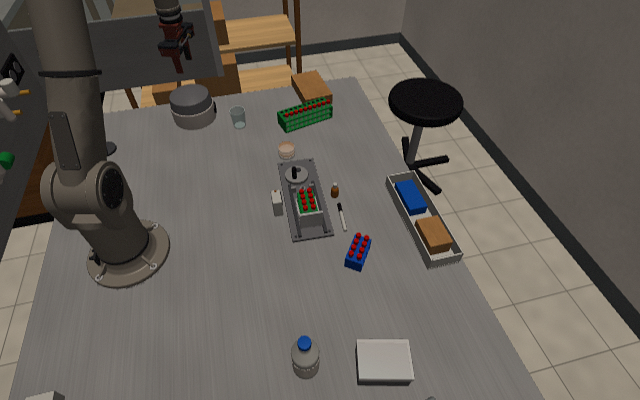

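View pics/top0.png

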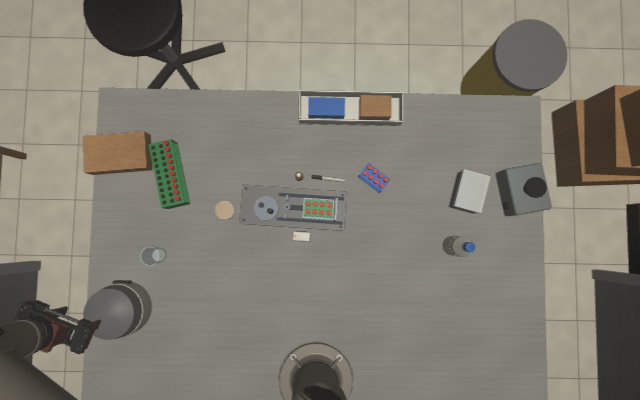

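The fixture's +x runs towards image-left in the top view (world +y): cam near (265,208), rack near (320,208). The green rack on the slide at (320,208) is the one bearing rack_mid. The blue one at (374,178) is the look-alike and the long green one at (170,173) is spare_rack. An enlarged crop should confirm this.

Run:
```python
import cv2
a=cv2.imread('pics/top0.png')[165:255,215:400]; cv2.imwrite('pics/topcrop.png',cv2.resize(a,None,fx=4.2,fy=4.2,interpolation=cv2.INTER_CUBIC))
a=cv2.imread('pics/side0.png')[130:250,250:380]; cv2.imwrite('pics/sidecrop.png',cv2.resize(a,None,fx=4.8,fy=4.8,interpolation=cv2.INTER_CUBIC))
```

```text
(no output)
```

View pics/topcrop.png

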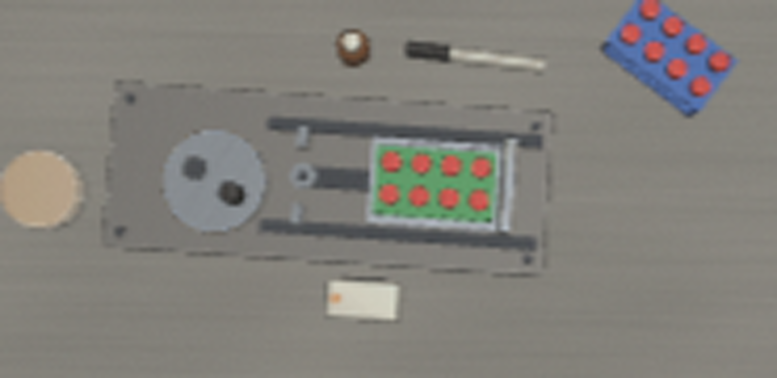

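View pics/sidecrop.png

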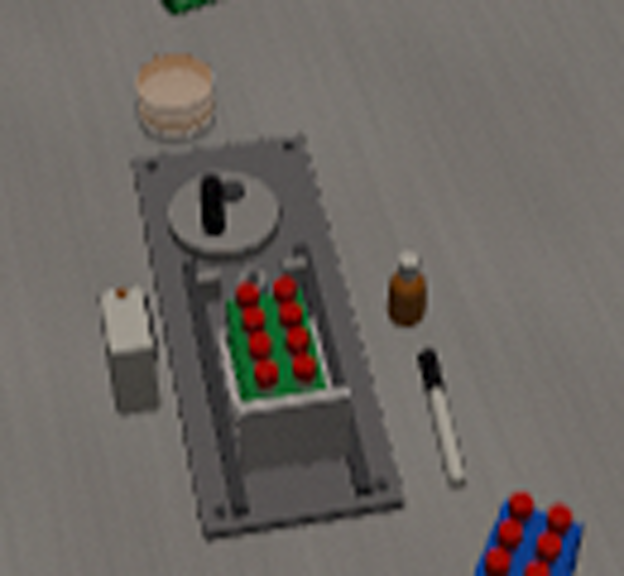

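In the crop, the tall black finger at (232,192) is the peg, because the side view shows it standing upright. The grey dot at (194,167) is the low pivot bolt. The disc centre is near (214,181), and the vial and marker lie beyond the far side. Next I'll work out the positions.

```bash
cat > h.py <<'E'
import numpy as np
from workcell import imaging
def ray(name,px,z):
    m=imaging.camera_model(name);P=m['pose'];d=P[:3,:3]@np.linalg.inv(m['mtx'])@[px[0],px[1],1]
    o=P[:3,3];return o+d*(z-o[2])/d[2]
def tri(p1,p2):
    A=[];b=[]
    for n,px in(('top',p1),('side',p2)):
        m=imaging.camera_model(n);P=m['pose'];d=P[:3,:3]@np.linalg.inv(m['mtx'])@[px[0],px[1],1];d/=np.linalg.norm(d)
        M=np.eye(3)-np.outer(d,d);A.append(M);b.append(M@P[:3,3])
    return np.linalg.lstsq(np.vstack(A),np.hstack(b),rcond=None)[0]
E
python3 - <<'E'
from h import *
T=lambda u,v:(u/4.2+215-.4,v/4.2+165-.4)
S=lambda u,v:(u/4.8+250-.4,v/4.8+130-.4)
r=lambda n,p,z:print(n,ray('top',T(*p),z).round(1))
c=[ray('top',T(*p),12)[:2] for p in((117,80),(552,110),(541,273),(104,246))]
c=np.array(c);print(c.round(1), [np.linalg.norm(c[i]-c[(i+1)%4]).round(1) for i in range(4)])
d1=c[0]-c[1];d2=c[3]-c[2];print('yaw',np.arctan2(d1[1],d1[0]),np.arctan2(d2[1],d2[0]))
ctr=c.mean(0);yaw=np.arctan2(*(d1+d2)[::-1]);X=np.array([np.cos(yaw),np.sin(yaw)]);Y=np.array([-X[1],X[0]])
O=ctr-27.5*X;print('origin',O,'yaw',yaw,'pivot pred',O+130*X)
for n,p,z in(('pivot',(194,167),35),('peg',(232,190),77),('disc',(214,181),29),('roller',(303,175),32),('platetopA',(513,138),88),('platetopB',(506,230),88),('rackc',(435,181),95),('vial',(352,42),60),('dishes',(40,190),42),('reader',(363,295),70)):
    w=ray('top',T(*p),z)[:2];print(n,w.round(1),'fix',((w-O)@X).round(1),((w-O)@Y).round(1))
for n,a,b in(('peg',(232,190),(211,180)),('pivot',(194,167),(232,190)),('disc',(214,181),(223,208))):print(n,tri(T(*a),S(*b)).round(1))
E
```

```text
[[627.3 252.3]
 [609.3 -89.9]
 [481.2 -82.7]
 [496.8 258.6]] [np.float64(342.7), np.float64(128.3), np.float64(341.7), np.float64(130.7)]
yaw 1.518159702831305 1.5251118464207145
origin [552.28539864  57.11095863] yaw 1.5216306069099592 pivot pred [558.67436752 186.95386786]
pivot [558.  186.8] fix 129.8 0.6
peg [538.3 152.1] fix 94.2 18.7
disc [547.9 171.9] fix 114.5 10.0
roller [553.5 103.1] fix 46.0 1.1
platetopA [579.5 -55.6] fix -111.3 -32.7
platetopB [511.4 -51.3] fix -110.3 35.5
rackc [546.2   1.5] fix -55.8 3.3
vial [653.2  66. ] fix 13.8 -100.4
dishes [538.  302.8] fix 244.7 26.3
reader [462.   53.6] fix -7.9 90.0
peg [537.6 151.7  81.2]
pivot [558.1 187.3  31.9]
disc [547.8 171.6  31.4]
```

The checks agree: the plate measures 342x129 mm, the pivot is 0.6 mm from its predicted place, the peg radius is about 40 mm, and the triangulated heights fit. Peg direction is about 153° in the fixture, so the cam is at about -0.47 rad. The plan is to straddle the peg with the jaws along the tangent and carry it clockwise on the reader side for about 153°. First I'll move over the peg.

step_arm --steps "0.025 -0.040 0 0.12;0.025 -0.040 0 0.12;0.025 -0.040 0 0.12;0.025 -0.040 0 0.12;0.025 -0.040 0 0.12;0.025 -0.040 0 0.12;0.025 -0.040 0 0.12;0.025 -0.040 0 0.12;0.025 -0.040 0 0.12;0.025 -0.040 0 0.12;0.025 -0.040 0 0.12;0.025 -0.040 0 0.08" --claw 0.036

```text
clock: 1.3
eef_pos: [532.3, 137.3, 242.1]
tool_rot: [-0.531, 0.848, -0.003, -0.002]
contact_force: [1.3, 0.6, -0.1]
gripper_width: 0.41
```

```bash
cat >> h.py <<'E'
from scipy.spatial.transform import Rotation as Rn
from workcell import readout
def wproj(s,pts):
    m=imaging.camera_model('wrist');T=np.eye(4);T[:3,:3]=Rn.from_quat(s['tool_rot']).as_matrix();T[:3,3]=s['eef_pos']
    C=np.linalg.inv(T@m['hand_eye']);p=(C[:3,:3]@np.array(pts).T).T+C[:3,3];q=(m['mtx']@p.T).T;return q[:,:2]/q[:,2:]
def wray(s,px,z):
    m=imaging.camera_model('wrist');T=np.eye(4);T[:3,:3]=Rn.from_quat(s['tool_rot']).as_matrix();T[:3,3]=s['eef_pos']
    P=T@m['hand_eye'];d=P[:3,:3]@np.linalg.inv(m['mtx'])@[px[0],px[1],1];o=P[:3,3];return o+d*(z-o[2])/d[2]
E
python3 - <<'E'
from h import *
import cv2
s=readout.state();im=imaging.capture('wrist');cv2.imwrite('pics/w1.png',im[:,:,::-1])
print(s['eef_pos'],wproj(s,[[538,152,77],[558.5,187,35]]).round())
E
```

```text
[532.3321598  137.28164435 242.05634149] [[323. 206.]
 [320. 228.]]
```

View pics/w1.png

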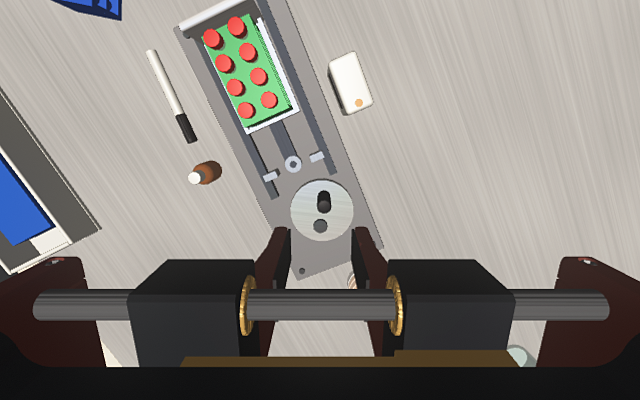

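Run:
```python
from h import *
import cv2
a=cv2.imread('pics/w1.png')[170:250,270:380]; cv2.imwrite('pics/w1c.png',cv2.resize(a,None,fx=6,fy=6,interpolation=cv2.INTER_CUBIC))
```

```text
(no output)
```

View pics/w1c.png

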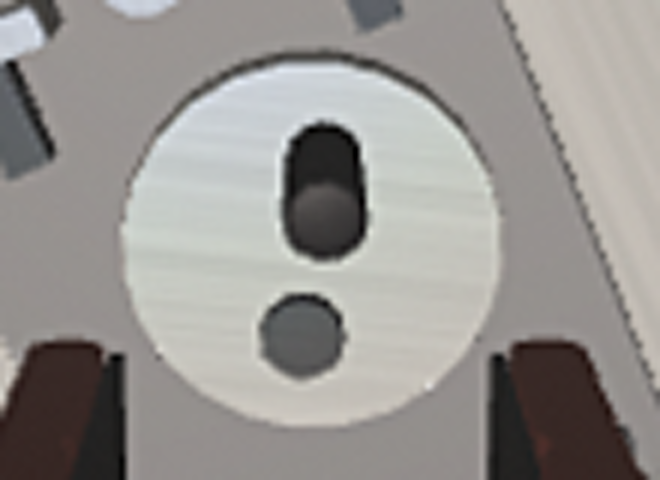

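The wrist view agrees with the prediction to within 1 to 2 px: peg top at (324,206), pivot at (320,226). Descending to just above the peg.

step_arm --steps "0.006 0.015 0 0;0 0 -0.030 -0.05;0 0 -0.030 0;0 0 -0.030 0;0 0 -0.025 0;0 0 0 0" --claw 0.034

```text
clock: 1.95
eef_pos: [543.8, 146.2, 123.4]
tool_rot: [-0.504, 0.864, -0.005, -0.001]
contact_force: [-0.1, 0.4, 0.2]
gripper_width: 0.39
```

step_arm --steps "-0.005 0.005 0 0;-0.001 0.001 0 0;0 0 0 0"

```text
clock: 2.25
eef_pos: [537.7, 156.1, 125.5]
tool_rot: [-0.505, 0.863, -0.005, -0.0]
contact_force: [0.1, 0.1, -0.3]
gripper_width: 0.388
```

step_arm --steps "0 -0.004 -0.01 0;0 0 -0.020 0;0 0 -0.020 0;0 0 -0.008 0;0 0 0 0"

```text
clock: 2.75
eef_pos: [540.7, 151.9, 68.9]
tool_rot: [-0.505, 0.863, -0.006, 0.004]
contact_force: [-0.3, -0.1, -0.4]
gripper_width: 0.386
```

Run:
```python
from h import *
import cv2
s=readout.state();im=imaging.capture('wrist');cv2.imwrite('pics/w2.png',im[:,:,::-1])
print(s['eef_pos'],s['contact_force'])
```

```text
[540.69061742 151.89627345  68.86804254] [-0.29143851 -0.06985856 -0.42212158]
```

View pics/w2.png

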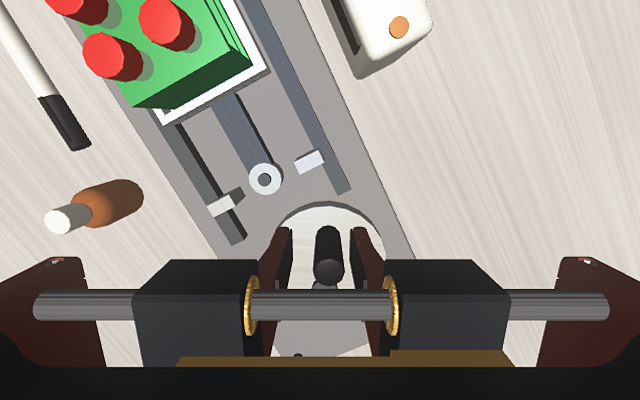

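The peg stands between the jaws, at (328,255). I'll narrow the jaws and start the arc.

step_arm --steps "0 0 0 0;0 0 0 0;-0.0050 0.0045 0 -0.14;-0.0040 0.0035 0 -0.14;-0.0034 0.0041 0 -0.14;-0.0029 0.0045 0 -0.14" --claw 0.022

```text
clock: 3.4
eef_pos: [530.1, 164.0, 72.9]
tool_rot: [-0.234, 0.972, -0.01, 0.007]
contact_force: [3.5, -5.7, -5.1]
gripper_width: 0.249
```

step_arm --steps "-0.0050 0.0060 -0.002 -0.03;-0.0040 0.0060 -0.002 -0.10;-0.0030 0.0060 0 -0.14;-0.0015 0.0060 0 -0.14;0 0.0065 0 -0.14"

```text
clock: 3.9
eef_pos: [522.1, 182.5, 73.0]
tool_rot: [0.056, 0.998, -0.018, 0.008]
contact_force: [-0.6, -6.4, -5.3]
gripper_width: 0.253
```

step_arm --steps "-0.0010 0.0070 -0.002 -0.04;0.0005 0.0070 -0.002 -0.14;0.0015 0.0070 0 -0.14;0.0030 0.0065 0 -0.14;0.0040 0.0060 0 -0.14"

```text
clock: 4.4
eef_pos: [526.4, 204.4, 70.5]
tool_rot: [0.365, 0.931, -0.026, -0.002]
contact_force: [-4.1, -5.3, -0.3]
gripper_width: 0.255
```

step_arm --steps "0.0035 0.0065 0 -0.02;0.0045 0.0055 0 -0.12;0.0052 0.0048 0 -0.14;0.0060 0.0035 0 -0.14;0.0065 0.0025 0 -0.14"

```text
clock: 4.9
eef_pos: [543.0, 220.1, 70.2]
tool_rot: [0.618, 0.785, -0.033, -0.018]
contact_force: [-6.8, -3.1, 2.5]
gripper_width: 0.25
```

step_arm --steps "0.0065 0.0030 0 -0.06;0.0070 0.0025 0 -0.10;0.0070 0.0010 0 -0.12;0.0070 0 0 -0.06;0.003 0 0 0"

```text
clock: 5.4
eef_pos: [563.4, 225.4, 69.8]
tool_rot: [0.747, 0.663, -0.038, -0.032]
contact_force: [-5.8, -0.5, 2.3]
gripper_width: 0.257
```

Run:
```python
from h import *
import cv2
s=readout.state();im=imaging.capture('wrist');cv2.imwrite('pics/w3.png',im[:,:,::-1])
a=imaging.capture('top')[:,:,::-1][165:255,215:400]; cv2.imwrite('pics/t3.png',cv2.resize(a,None,fx=4.2,fy=4.2,interpolation=cv2.INTER_CUBIC))
a=imaging.capture('side')[:,:,::-1][130:250,250:380]; cv2.imwrite('pics/s3.png',cv2.resize(a,None,fx=4.8,fy=4.8,interpolation=cv2.INTER_CUBIC))
print(s['eef_pos'],s['contact_force'])
```

```text
[563.40365903 225.39675886  69.8495662 ] [-5.82027371 -0.49575708  2.2700268 ]
```

View pics/w3.png

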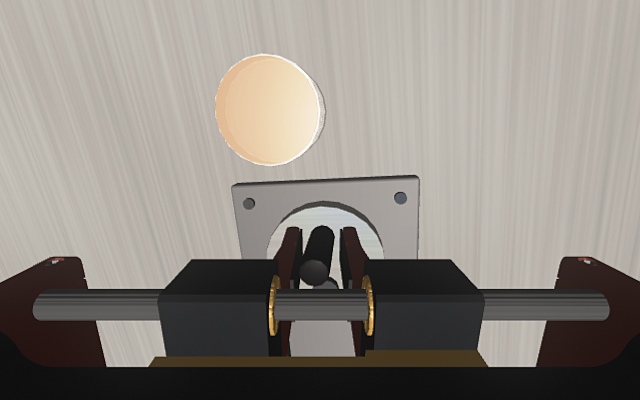

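View pics/s3.png

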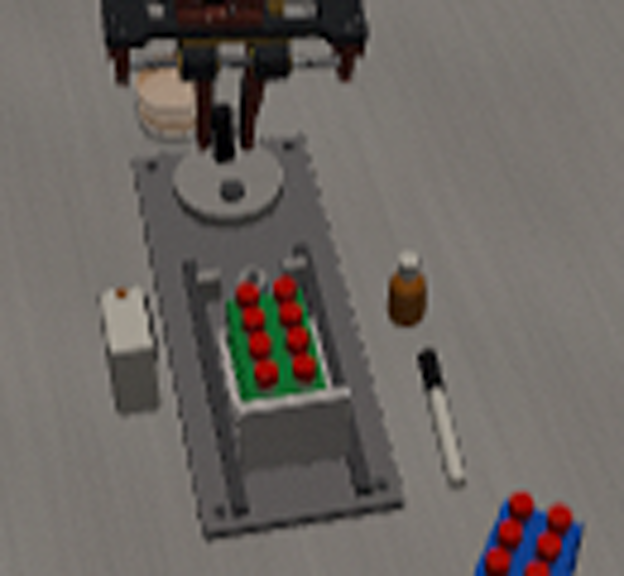

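The peg now points past the pivot. Wrist view shows its top at (314,271) and side crop at about (221,112). Measuring it.

Run:
```python
from h import *
s=readout.state()
P=np.array([558.5,187]);yaw=1.5216
for w in (wray(s,(314,271),77),ray('side',(221/4.8+249.6,112/4.8+129.6),77)):
    d=w[:2]-P;print(w.round(1),np.linalg.norm(d).round(1),'dir fix deg',np.degrees(np.arctan2(d[1],d[0])-yaw).round(1))
m=s['tool_rot'];print(Rn.from_quat(m).as_matrix().round(3))
```

```text
[560.8 225.1  77. ] 38.2 dir fix deg -0.6
[559.2 221.5  77. ] 34.5 dir fix deg 1.7
[[ 0.116  0.988 -0.099]
 [ 0.993 -0.117 -0.002]
 [-0.014 -0.098 -0.995]]
```

The peg is within about 2° of straight away from the slide, and its radius checks (38 mm from the wrist view). Open and rise.

step_arm --steps "0 0 0 0;0 0 0 0;0 0 0 0;0 0 0.020 0;0 0 0.040 0;0 0 0.045 0;0 0 0.045 0" --claw 0.044

```text
clock: 6.25
eef_pos: [562.0, 225.7, 220.4]
tool_rot: [0.746, 0.664, -0.04, -0.032]
contact_force: [0.0, 0.5, 0.1]
gripper_width: 0.502
```

Run:
```python
from h import *
import cv2
a=imaging.capture('side')[:,:,::-1][130:250,250:380]; cv2.imwrite('pics/s4.png',cv2.resize(a,None,fx=4.8,fy=4.8,interpolation=cv2.INTER_CUBIC))
print(imaging.camera_model('wrist')['hand_eye'].round(2))
```

```text
[[-0.0000e+00 -9.6000e-01 -2.6000e-01  7.0820e+01]
 [ 1.0000e+00 -0.0000e+00 -0.0000e+00  9.0000e-02]
 [ 0.0000e+00 -2.6000e-01  9.6000e-01 -1.3595e+02]
 [ 0.0000e+00  0.0000e+00  0.0000e+00  1.0000e+00]]
```

View pics/s4.png

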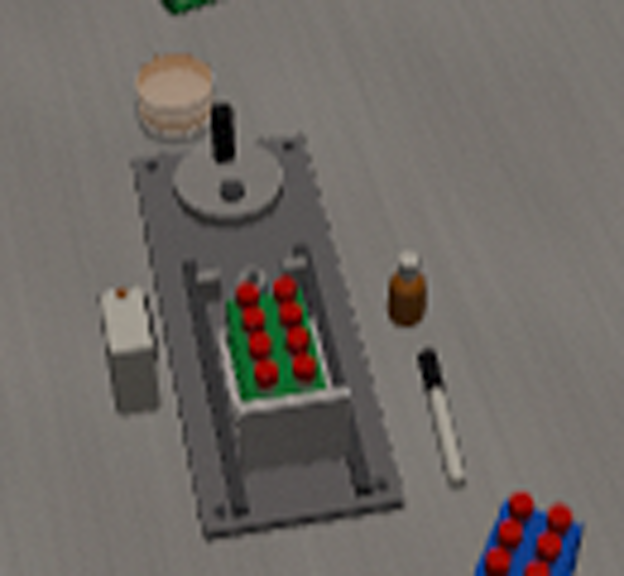

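The peg stayed put after release. Crossing over to behind the end plate with the fingers closed.

step_arm --steps "-0.002 -0.035 0 0.02;-0.002 -0.035 0 0.02;-0.002 -0.035 0 0.02;-0.002 -0.035 0 0.01;-0.002 -0.035 0 0;-0.002 -0.035 0 0;-0.002 -0.035 0 0;-0.002 -0.035 0 0;0 -0.035 0 0;0 -0.01 0 0;0 0 0 0" --claw 0.0

```text
clock: 7.4
eef_pos: [553.6, -108.9, 234.8]
tool_rot: [0.72, 0.693, -0.026, -0.024]
contact_force: [-0.6, 0.9, -0.5]
gripper_width: 0.006
```

step_arm --steps "-0.006 0 -0.030 0;0 0 -0.040 0;0 0 -0.040 0;0 0 -0.035 0;0 0 -0.008 0;0 0 0 0"

```text
clock: 8.0
eef_pos: [551.9, -99.3, 78.0]
tool_rot: [0.717, 0.697, -0.022, -0.023]
contact_force: [0.6, -0.3, 1.7]
gripper_width: 0.008
```

Run:
```python
from h import *
import cv2
a=imaging.capture('side')[:,:,::-1][130:270,250:400]; cv2.imwrite('pics/s5.png',cv2.resize(a,None,fx=4.2,fy=4.2,interpolation=cv2.INTER_CUBIC))
```

```text
(no output)
```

View pics/s5.png

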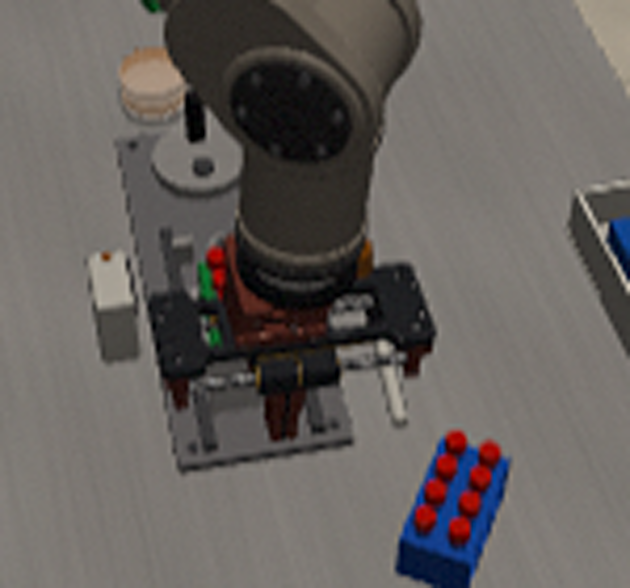

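The fingers are behind the end plate, over the fixture's centreline. Advance to contact, then push gently.

step_arm --steps "-0.004 0.008 0 0;0 0.008 0 0;0 0.007 0 0;0 0.005 0 0;0 0.005 0 0;0 0.005 0 0;0 0.005 0 0"

```text
clock: 8.75
eef_pos: [551.6, -54.5, 84.4]
tool_rot: [0.717, 0.697, -0.019, -0.018]
contact_force: [1.7, -3.3, -1.8]
gripper_width: 0.007
```

step_arm --steps "0 0.006 -0.003 0;0 0.006 -0.002 0;0 0.006 -0.002 0;0 0.006 -0.001 0;0 0.005 0 0"

```text
clock: 9.25
eef_pos: [552.8, -24.7, 76.7]
tool_rot: [0.718, 0.696, -0.018, -0.017]
contact_force: [1.2, -3.3, 1.0]
gripper_width: 0.001
```

step_arm --steps "0 0.004 0 0;0 0.004 0 0;0 0.004 0 0"

```text
clock: 9.55
eef_pos: [553.0, -18.8, 77.0]
tool_rot: [0.719, 0.695, -0.021, -0.012]
contact_force: [2.1, -16.2, -4.3]
gripper_width: 0.002
```

Force rose to 16 N at y ≈ -19, which is where home was predicted. One more nudge to confirm the stop.

step_arm --steps "0 0.004 0 0;0 0.004 0 0"

```text
clock: 9.75
eef_pos: [553.0, -18.9, 77.1]
tool_rot: [0.721, 0.692, -0.024, -0.007]
contact_force: [2.6, -13.6, -3.6]
gripper_width: 0.004
```

The arm is stalled on the stop. Back off, rise and move away.

step_arm --steps "0 -0.010 0 0;0 -0.025 0 0;0 -0.030 0 0;0 -0.020 0.020 0;0 0 0.040 0;0 0 0.045 0;0 0 0.045 0;-0.02 -0.040 0 0;-0.02 -0.045 0 0;-0.02 -0.045 0 0;0 -0.04 0 0;0 0 0 0"

```text
clock: 10.95
eef_pos: [487.2, -267.1, 229.6]
tool_rot: [0.714, 0.699, -0.021, -0.018]
contact_force: [-0.6, 0.9, 0.5]
gripper_width: 0.006
```

Run:
```python
from h import *
import cv2
a=imaging.capture('side')[:,:,::-1]; cv2.imwrite('pics/s6f.png',a);a=a[130:250,250:380]; cv2.imwrite('pics/s6.png',cv2.resize(a,None,fx=4.8,fy=4.8,interpolation=cv2.INTER_CUBIC))
a=imaging.capture('top')[:,:,::-1];cv2.imwrite('pics/t6f.png',a);a=a[165:255,215:400]; cv2.imwrite('pics/t6.png',cv2.resize(a,None,fx=4.2,fy=4.2,interpolation=cv2.INTER_CUBIC))
```

```text
(no output)
```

View pics/s6.png

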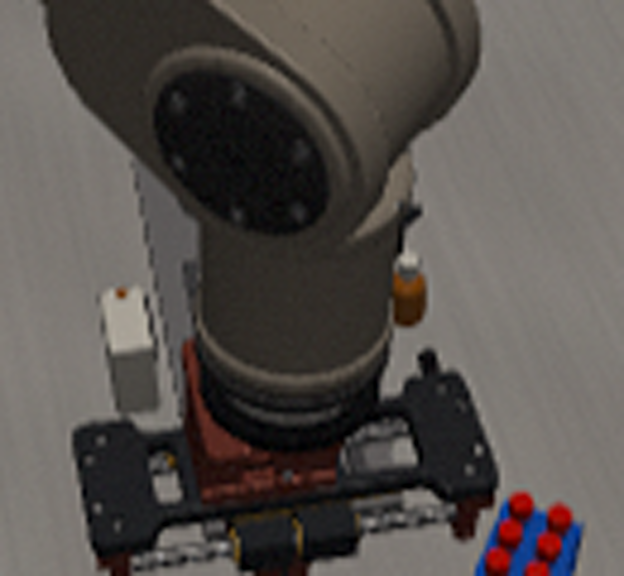

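View pics/t6.png

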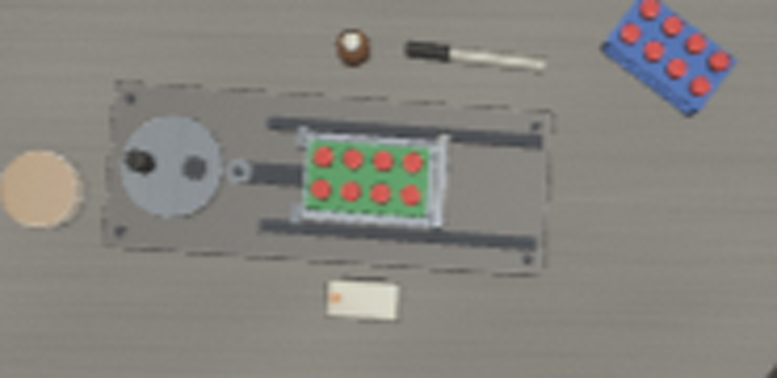

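Run:
```python
from h import *
from workcell import ctrl
T=lambda u,v:(u/4.2+215-.4,v/4.2+165-.4)
O=np.array([552.29,57.11]);yaw=1.52163;X=np.array([np.cos(yaw),np.sin(yaw)]);Y=np.array([-X[1],X[0]])
for n,p,z in(('roller',(238,170),32),('peg',(140,160),77),('plateA',(443,138),88),('plateB',(436,224),88),('rack',(368,175),95),('vial',(352,42),60),('dishes',(40,190),42)):
    w=ray('top',T(*p),z)[:2]-O;print(n,(w@X).round(1),(w@Y).round(1))
s=readout.state();print(s['clock'],np.abs(s['joint_velocities']).max())
```

```text
roller 96.3 0.5
peg 164.1 0.8
plateA -59.7 -29.3
plateB -58.6 34.5
rack -6.5 2.1
vial 13.8 -100.4
dishes 244.7 26.3
11.05 0.04363224970359015
```

```bash
python3 -c "
from workcell import ctrl
print(ctrl.job_done())"
```

```text
the job is handed in; nothing more can be done
None
```

I turned the cam to its low point and then pushed the slide home. I handed the job in at about 11 s of the 58 s, with the hand clear. The hand-in reports no verdict, so these are my own checks:

- **Cam:** I straddled the peg with the fingertips and carried it about 153° clockwise, so it points straight away from the slide. Two views put it within 2° of low while the slide was still back.
- **Slide:** I pushed the end plate until it stalled on its stops at 14–16 N. In the last top view the roller had moved 50.3 mm and the end plate 50–52 mm.
- **Rack:** it rode along 49 mm and looks seated. Its centre is at fixture x of about -6.5 mm, above the -14 mm limit.
- **Bystanders:** the vial and dishes read at the same pixels as at the start. The marker looked unmoved in the last top view. The hand did not go near the others, and I did not measure them at the end.

**Readings that disagreed:** the last coarse top-view reading put the peg at x = 164.1 mm, just under the 165.7 mm limit. One pixel there is about 3 mm. I trusted the sideways offset of only 0.8 mm (about 1° off), the earlier wrist measurement, and the full 50 mm of slide travel. In the last side view the arm hid most of the slide, cam and rack, so the end state rests on the top view.

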